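# Reset the label printer through its pinhole

### The arm

A 6-joint arm with a two-finger parallel gripper is mounted at the origin on a cart in front of the work surface, level with it; the furniture and walls round the work are solid. World frame = base frame: x ahead of the robot, y to its left, z up, the work surface at z = 0. Lengths are in m, angles in degrees, forces in N, time in s.
With the tool pointing down it reaches from about 0.35 to 0.925 m from the base axis. Payload 6.4 kg.
Tool frame: the origin (TCP) lies midway between the tips of the shut fingers; the grasp point (between the pads) lies 19 mm behind it; z points along the fingers, y is the line along which they close (so a half turn about z gives the same grasp; the last joint's range is limited). The gripper opens to 94 mm and grips with 3 to 60 N. Pads are 16 mm wide; open, the fingers measure 119 mm over their backs; the gripper's body (75 mm by 177 mm) begins 78 mm behind the grasp point.
Start: joints at [58.837, 14.043, 89.255, -0, 76.702, -9.975], TCP at [0.235, 0.606, 0.205] pointing down, gripper open.
Joint ranges: [-179.41, 179.41], [-58.25, 129.5], [7.25, 145.43], [-54.29, 234.29], [11.92, 165.04], [-157.13, 157.13]. Speed limits (degrees/s): [147.25, 147.25, 180, 180, 180, 180].

### API

Orientations are given as a 3x3 rotation matrix whose columns are the frame's x, y, z axes.
In Python, from workcell import * gives the robot as it stands.
- The arm moves only by the tool move_arm, never from a script. Its argument "series" is a list of rows, each a list of 7 numbers: the shift along the tool's x, y, z normalised to -1 to 1, where 1 is 0.1 m, then the turn, a rotation vector about the tool's x, y, z normalised to -1 to 1, where 1 is 180 degrees, then the gripper's target within -1 to 1 (fully open at 1, half-way at 0, shut at -1). A call has exactly 10 rows; each row is the pose to reach, as a shift and turn from the pose commanded when the call began, along the tool's axes at that moment, turning the shorter way round; what a row does not reach only later rows make up. A row lasts 1/10 s, in which the tool goes at most 50 mm and 8.59 degrees, less where a joint would pass 70% of its speed; a pose out of reach is approached as far as the arm can. A call with a number of a shift or a turn outside -1 to 1 is refused whole. A call with a gripper value outside its range is refused whole. The fingers move at their own pace and stop on an object; the grip force is fixed at half the most. Time passes only in rows, so rows that repeat a pose let the fingers close, or fill a call up. It gives the time, the measured TCP pose, the force, the opening and the grip force at its end, in the units of the state.
- get_obs(): the state, without advancing time (a new reading comes with each control period).
- grab_frame(name): name is "scene" or "top"; returns the picture (480x640x3 uint8, blue, green, red); there is no depth.
- calibration(name): a dict with "fx", "fy", "cx", "cy" (pixels), "k1" (the pictures are not rectified: a ray, as slopes to the right and down, at radius r is drawn at 1 + k1 r^2 times it, then the intrinsics apply), "pose" (4x4, takes a point from camera to world coordinates). Camera axes: x right, y down, z forward; pixel columns grow to the right and rows downward; lengths in m; the calibration is good to about 2 mm. A picture is of the moment at which its call begins. calibration takes no time and is no camera call.
- job_done(): hands the job in; it is judged then, once.
The state is a dict: "clock": time; "qpos": joint angles; "joint_vel": joint speeds; "effort": joint torques, N m; "position": TCP position; "tool_rot": TCP orientation; "force": force on the tool from outside, world axes, zero at the start; "moment": the same for the moment, N m; "gripper_width": finger opening in m; "finger_force": force on a finger pad.
Only numpy, scipy, OpenCV 4.12 (cv2) and the standard library are available. Lean on these libraries where they do the work, as an engineer would, in place of code of your own. Each camera call takes 0.05 s, during which the arm holds its last target. There are 200 camera calls.

### The job

The label printer on the packing bench has just had a new roll put in and needs a reset, which it only takes with its cover latched: first press the open cover down at its front edge until it snaps past its catch and stays shut. Then take the yellow screwdriver from the wooden stand, pass its blade down through the ringed hole in the printer's front deck and push the recessed red button fully down, firmly but without forcing it. Finish while holding it there: the program ends with the screwdriver still upright in the gripper and still keeping the button down, and the other things on the bench left where they are.

Things in the scene. Friction and masses are not known exactly. Their poses are not given: they have to be found in the camera images.
- printer: Desktop label printer, fixed: grey base 210 x 136 x 72 mm, white hinged cover over its rear part. Origin: centre of its underside. x runs from its front (towards the robot) to its rear, y to the left seen from the robot, z up. The black front deck, 43 mm deep, lies at z = 72 mm from x = -105 to -61 mm, where the cover's front begins. The shut cover's top is at z = 106 mm.
- cover (a joint): Angle of the cover, a shell 166 x 136 x 34 mm hinged along the printer's y at the rear: 0 = shut, starts at 0.6 to 1.0 rad (front up). Spring and friction hold it open; let go before it has snapped in, it rises again to about 0.6 rad. Near 0.06 rad two strikers must be pushed past a sprung catch (about 8 N at the front edge); latched, it stays under 0.015 rad by itself.
- cover_front (a point): Place to press: on the cover's outer face, mid-width, 16 mm behind its front edge. Moves with the cover; shut, it is 141 mm in front of the hinge line and 34 mm above it (106 mm above the bench). Its z is the outward normal of the cover's top; at angle a that leans by a towards the printer's rear.
- cover_hinge (a point): Middle of the cover's hinge line, fixed, 72 mm above the bench, at x = 96.5 mm, y = 0 in the printer's frame. The hinge axis is the printer's y. Before it snaps in, the cover needs only 2 to 3 N.
- reset_hole (a point): Centre of the mouth of the vertical reset hole, level with the deck (72 mm above the bench), at x = -83.5, y = -36 mm in the printer's frame: right side of the deck seen from the robot, in a pale ring 23 mm across. 11 mm wide, its 3 mm chamfer makes the mouth 17 mm wide; the red button's top is 15 mm below the deck.
- reset (a joint): Travel of the red reset button, m: 0 = up, 0.005 = fully down. Spring button, 1.5 N to start, 6 N fully down, springs back when let go.
- stand: Wooden tool stand, fixed, 56 x 144 x 70 mm (x, y, z). Origin: centre of its underside. Three upright blind holes 62 mm deep in a row along its y: screwdriver in the middle (hole 8.5 mm wide, so it leans up to 3 degrees), red-and-white marker at y = +46 mm, blue pen at y = -46 mm (both reach about 140 mm above the bench).
- screwdriver: Screwdriver 213 mm long, about 80 g, standing blade down in the stand: round yellow handle 29 mm thick, 97 mm long, its top about 221 mm above the bench; round steel shank 6 mm thick, 116 mm long. Its y axis runs from blade to handle top (up). The origin lies 14.5 mm off the tool's axis: use the two points on the axis.
- driver_grip (a point): Point on the screwdriver's axis in the handle, 40.5 mm below the handle's top and 172.5 mm above the blade's end: a good place to grip.
- driver_tip (a point): End of the screwdriver's blade, on its axis.
- blue_pen: Blue pen standing in the stand, 131 mm long, 11 mm thick; leave it there. Origin near its middle.
- marker: Red-and-white marker standing in the stand, 129 mm long, 19 mm thick; leave it there. Origin near its middle.
- mug: White mug, 92 mm wide, 95 mm high, at the back left; leave alone. Origin: centre of its underside.
- spare_roll: Spare roll of white labels standing on end, 100 mm wide, 100 mm high, at the back right; leave alone. Origin: centre of its underside.
- scanner: Grey hand-held barcode scanner lying on its side, 82 x 174 x 34 mm, on the right; leave alone. Origin: centre of its underside.

How it is judged:
By the outcome, as a careful person would: the job done as asked, in the order asked, and still so for the second after the job is handed in, while the arm keeps its last pose, push and grip.
It also fails if it takes over 58 s, if anything falls off the work surface, if the arm or the gripper's body presses on something with over 40 N, if the wrist force passes 120 N, or if a joint passes its speed limit or range.

## Working session

There is one attempt and no reset: what is moved stays moved. The work goes in short steps, Python scripts to look and compute and a tool call to move; the robot and the scene stay as the last step left them, time stands still between calls to the robot, and variables do not carry over. Pictures are saved under pics/ and viewed, at most 10 in all, crops included, and the job is handed in when it is done.

Besides the shell and the picture viewer there is one more tool, called after ">>>" as name([rows], argument=value, ...), one row to a line, values as JSON. move_arm: Moves the arm, as the interface text tells. Its arguments: {"type":"object","properties":{"series":{"type":"array"}},"required":["series"]}

```bash
mkdir -p pics
python3 - <<'E'
from workcell import *
import cv2, numpy as np
for n in("scene","top"):
    cv2.imwrite(f"pics/{n}0.png",grab_frame(n)); c=calibration(n); print(n,{k:(np.round(v,4).tolist()) for k,v in c.items()})
o=get_obs(); print(o["position"],np.round(o["tool_rot"],3).tolist(),o["clock"],o["gripper_width"],o["force"])
E
```

```text
scene {'fx': 515.4855, 'fy': 515.4855, 'cx': 325.2857, 'cy': 236.0978, 'k1': 0.0105, 'pose': [[-0.7169, -0.5304, 0.4525, 0.0764], [-0.6972, 0.543, -0.4681, 0.4438], [0.0026, -0.6511, -0.759, 0.9672], [0.0, 0.0, 0.0, 1.0]]}
top {'fx': 612.9208, 'fy': 612.9208, 'cx': 320.1162, 'cy': 239.682, 'k1': -0.0789, 'pose': [[-0.01, -0.9931, 0.1166, 0.3803], [-0.9999, 0.0096, -0.004, -0.0545], [0.0029, -0.1166, -0.9932, 1.5417], [0.0, 0.0, 0.0, 1.0]]}
[0.23465252 0.60559986 0.2044733 ] [[-0.932, 0.361, -0.001], [0.361, 0.932, -0.001], [0.0, -0.002, -1.0]] 0.1 0.09435561424766671 [-0.36028589  0.50665759  0.29295733]
```

View pics/scene0.png

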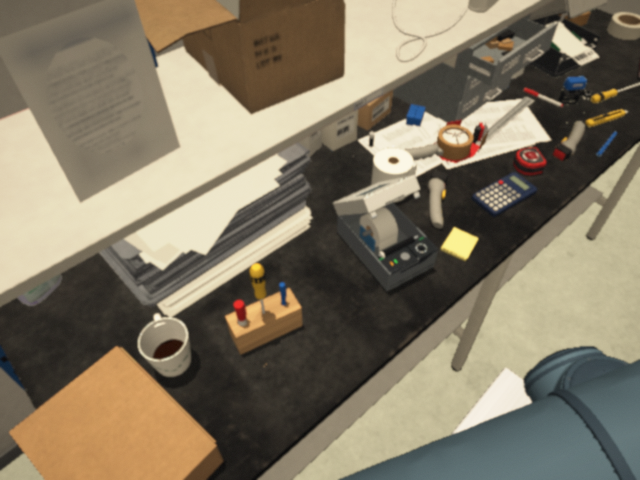

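View pics/top0.png

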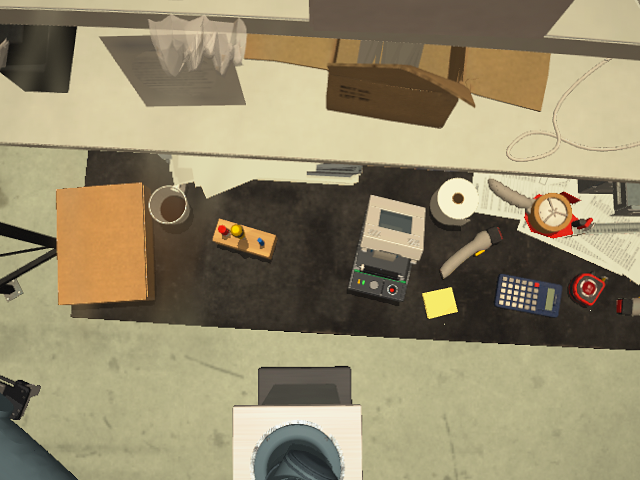

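```bash
cat > h.py <<'E'
from workcell import *
import cv2, numpy as np
def ray(n,uv):
    c=calibration(n); K=np.array([[c["fx"],0,c["cx"]],[0,c["fy"],c["cy"]],[0,0,1]])
    P=np.array(c["pose"]); p=cv2.undistortPoints(np.array([[uv]],float),K,np.array([c["k1"],0,0,0.]))[0,0]
    d=P[:3,:3]@np.array([p[0],p[1],1]); return P[:3,3],d/np.linalg.norm(d)
def plane(n,uv,z):
    o,d=ray(n,uv); return o+d*(z-o[2])/d[2]
def tri(us,ut):
    o1,d1=ray("scene",us); o2,d2=ray("top",ut)
    s=np.linalg.lstsq(np.c_[d1,-d2],o2-o1,rcond=None)[0]; a=o1+s[0]*d1; b=o2+s[1]*d2
    return (a+b)/2, np.linalg.norm(a-b)
E
python3 - <<'E'
from h import *
s=cv2.imread("pics/scene0.png"); t=cv2.imread("pics/top0.png")
def crop(im,x,y,w,h): return cv2.resize(im[y:y+h,x:x+w],(400,300),interpolation=cv2.INTER_CUBIC)
cv2.imwrite("pics/crops.png",np.vstack([np.hstack([crop(s,330,175,120,90*1+30 if 0 else 120)[:300],crop(t,335,190,110,120)]),np.hstack([crop(s,215,255,100,100),crop(t,200,200,90,70)])]))
E
```

```text
(no output)
```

View pics/crops.png

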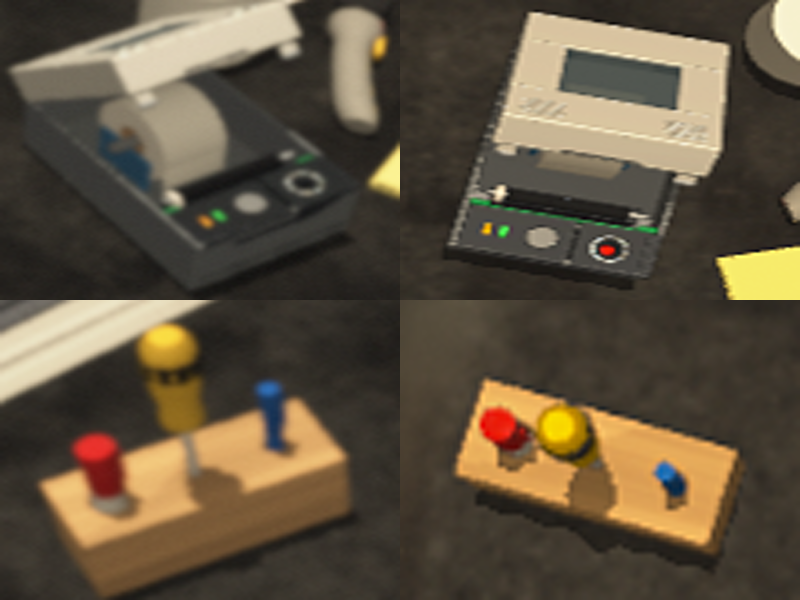

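Run:
```python
from h import *
print("ring",tri((421.2,248.2),(392.5,289.6)), "plane",plane("top",(392.5,289.6),.072),plane("scene",(421.2,248.2),.072))
print("dome",tri((257,270.3),(237.1,230.3)))
print("entry",plane("scene",(263.75,312.3),.070))
tr=lambda x,y:(335+(x-400)*.275,190+y*.4)
br=lambda x,y:(200+(x-400)*.225,200+(y-300)*.23333)
tl=lambda x,y:(330+x/3.3333,175+y/2.5)
bl=lambda x,y:(215+x/4,255+(y-300)/3)
a=plane("top",tr(447,247),.072);b=plane("top",tr(655,277),.072)
print("deck front",a,b,np.linalg.norm(a-b),"yaw",np.degrees(np.arctan2(-(a-b)[0],(a-b)[1])))
q=[plane("top",br(*p),.07) for p in((487,380),(738,450),(712,545),(458,475))]
for p in q:print("stand",p)
c=sum(q)/4;d=q[0]-q[1];print(c,"yaw",np.degrees(np.arctan2(-d[0],d[1])),np.linalg.norm(d))
print("stand corner tri",tri(bl(345,455),br(712,545)),tri(bl(85,545),br(458,475)))
print("marker top",tri(bl(96,448),br(500,428)),"pen top",tri(bl(269,387),br(667,473)))
print("cover front R",tri(tl(296,8),tr(725,165)),"L",tri(tl(120,55),tr(497,138)))
print("cover hinge L", tri(tl(14,70),tr(530,13)))
print("shelf edge",tri((110,237),(0,0))[1],plane("top",(250,155),.3),plane("top",(400,165),.3))
```

```text
ring (array([ 0.430821  , -0.23248337,  0.07281675]), np.float64(0.0002566792209337204)) plane [ 0.4307377  -0.23264642  0.072     ] [ 0.43125461 -0.23303439  0.072     ]
dome (array([0.55968703, 0.12257008, 0.20929092]), np.float64(0.0012243491916445921))
entry [0.55849154 0.12426783 0.07      ]
deck front [ 0.43382147 -0.12579673  0.072     ] [ 0.40363283 -0.26234481  0.072     ] 0.13984538475247746 yaw -12.46666492400136
stand [0.60689354 0.18352816 0.07      ]
stand [0.56551888 0.0461062  0.07      ]
stand [0.5118109  0.06030985 0.07      ]
stand [0.55278003 0.1988727  0.07      ]
[0.55925084 0.12220423 0.07      ] yaw -16.75586907853245 0.14351535815519498
stand corner tri (array([0.51269062, 0.06100564, 0.06998269]), np.float64(0.002223604107405992)) (array([0.55311396, 0.19904953, 0.07232933]), np.float64(0.0016422340346829046))
marker top (array([0.57164666, 0.16706989, 0.13214846]), np.float64(0.001909264545653471)) pen top (array([0.54553628, 0.0789259 , 0.13592546]), np.float64(0.0011520721273116856))
cover front R (array([ 0.50067734, -0.28773736,  0.20324746]), np.float64(0.003669677288165607)) L (array([ 0.52585516, -0.14627307,  0.2289497 ]), np.float64(0.010393235116668622))
cover hinge L (array([ 0.65595191, -0.18387856,  0.09228439]), np.float64(0.0024771604003300963))
shelf edge 0.3698479606989239 [0.70466836 0.08443323 0.3       ] [ 0.68053505 -0.22684803  0.3       ]
```

Measurements agree with the text: ring height 72.8 mm, handle dome 209 mm, stand 70–72 mm and 143.5 mm long, deck 140 mm wide. In the crops the ring is at scene (421,248) / top (392,290), and the dome at scene (257,270) / top (237,230). I'll move towards the cover with shut fingers.

>>> move_arm([
  [-0.1,-0.1,-0.05,0,0,0,-1],
  [-0.2,-0.2,-0.1,0,0,0,-1],
  [-0.3,-0.3,-0.15,0,0,0,-1],
  [-0.4,-0.4,-0.2,0,0,0,-1],
  [-0.5,-0.5,-0.25,0,0,0,-1],
  [-0.6,-0.6,-0.3,0,0,0,-1],
  [-0.7,-0.7,-0.35,0,0,0,-1],
  [-0.8,-0.8,-0.4,0,0,0,-1],
  [-0.9,-0.9,-0.45,0,0,0,-1],
  [-1,-1,-0.5,0,0,0,-1],
])

```text
clock: 1.1
position: [0.2925, 0.4756, 0.2559]
tool_rot: [[-0.932, 0.361, 0.0], [0.361, 0.932, 0.0], [-0.0, 0.0, -1.0]]
force: [-0.2, 0.2, 0.5]
gripper_width: 0.0176
finger_force: 0.0
```

>>> move_arm([
  [-0.1,-0.1,0,0,0,0,-1],
  [-0.2,-0.2,0,0,0,0,-1],
  [-0.3,-0.3,0,0,0,0,-1],
  [-0.4,-0.4,0,0,0,0,-1],
  [-0.5,-0.5,0,0,0,0,-1],
  [-0.6,-0.6,0,0,0,0,-1],
  [-0.7,-0.7,0,0,0,0,-1],
  [-0.8,-0.8,0,0,0,0,-1],
  [-0.9,-0.9,0,0,0,0,-1],
  [-1,-1,0,0,0,0,-1],
])

```text
clock: 2.1
position: [0.3496, 0.3462, 0.2555]
tool_rot: [[-0.932, 0.361, 0.0], [0.361, 0.932, 0.0], [-0.0, 0.0, -1.0]]
force: [-0.2, 0.4, -0.1]
gripper_width: 0.0002
finger_force: 0.0
```

>>> move_arm([
  [-0.1,-0.1,0,0,0,0,-1],
  [-0.2,-0.2,0,0,0,0,-1],
  [-0.3,-0.3,0,0,0,0,-1],
  [-0.4,-0.4,0,0,0,0,-1],
  [-0.5,-0.5,0,0,0,0,-1],
  [-0.6,-0.6,0,0,0,0,-1],
  [-0.7,-0.7,0,0,0,0,-1],
  [-0.8,-0.8,0,0,0,0,-1],
  [-0.9,-0.9,0,0,0,0,-1],
  [-1,-1,0,0,0,0,-1],
])

```text
clock: 3.1
position: [0.4065, 0.2168, 0.2555]
tool_rot: [[-0.932, 0.361, 0.0], [0.361, 0.932, 0.0], [-0.0, 0.0, -1.0]]
force: [0.3, 0.2, -0.3]
gripper_width: 0.0005
finger_force: 0.0
```

>>> move_arm([
  [-0.09,-0.1,0,0,0,0,-1],
  [-0.18,-0.2,0,0,0,0,-1],
  [-0.27,-0.3,0,0,0,0,-1],
  [-0.36,-0.4,0,0,0,0,-1],
  [-0.45,-0.5,0,0,0,0,-1],
  [-0.54,-0.6,0,0,0,0,-1],
  [-0.63,-0.7,0,0,0,0,-1],
  [-0.72,-0.8,0,0,0,0,-1],
  [-0.81,-0.9,0,0,0,0,-1],
  [-0.9,-1,0,0,0,0,-1],
])

```text
clock: 4.1
position: [0.4544, 0.0911, 0.2555]
tool_rot: [[-0.932, 0.361, 0.0], [0.361, 0.932, 0.0], [-0.0, 0.0, -1.0]]
force: [0.6, -0.4, 0.8]
gripper_width: 0.0005
finger_force: 0.0
```

>>> move_arm([
  [-0.09,-0.1,0,0,0,0,-1],
  [-0.18,-0.2,0,0,0,0,-1],
  [-0.27,-0.3,0,0,0,0,-1],
  [-0.36,-0.4,0,0,0,0,-1],
  [-0.45,-0.5,0,0,0,0,-1],
  [-0.54,-0.6,0,0,0,0,-1],
  [-0.63,-0.7,0,0,0,0,-1],
  [-0.72,-0.8,0,0,0,0,-1],
  [-0.81,-0.9,0,0,0,0,-1],
  [-0.9,-1,0,0,0,0,-1],
])

```text
clock: 5.1
position: [0.5021, -0.0347, 0.2554]
tool_rot: [[-0.932, 0.361, -0.0], [0.361, 0.932, 0.0], [0.0, 0.0, -1.0]]
force: [0.0, -0.9, 0.7]
gripper_width: 0.0005
finger_force: 0.0
```

>>> move_arm([
  [-0.09,-0.16,0,0,0,0,-1],
  [-0.18,-0.32,0,0,0,0,-1],
  [-0.27,-0.48,0,0,0,0,-1],
  [-0.36,-0.64,0,0,0,0,-1],
  [-0.45,-0.8,0,0,0,0,-1],
  [-0.54,-0.9,0,0,0,0,-1],
  [-0.63,-1,0,0,0,0,-1],
  [-0.72,-1,0,0,0,0,-1],
  [-0.81,-1,0,0,0,0,-1],
  [-0.9,-1,0,0,0,0,-1],
])

```text
clock: 6.1
position: [0.5504, -0.1592, 0.2554]
tool_rot: [[-0.933, 0.361, 0.0], [0.361, 0.933, 0.0], [0.0, 0.0, -1.0]]
force: [0.3, -0.1, 0.1]
gripper_width: 0.0005
finger_force: 0.0
```

>>> move_arm([
  [0,-0.12,0,0,0,0,-1],
  [0,-0.25,0,0,0,0,-1],
  [0,-0.38,0,0,0,0,-1],
  [0,-0.5,0,0,0,0,-1],
  [-0.02,-0.62,0.1,0,0,0,-1],
  [-0.02,-0.62,0.22,0,0,0,-1],
  [-0.02,-0.62,0.34,0,0,0,-1],
  [-0.02,-0.62,0.44,0,0,0,-1],
  [-0.02,-0.62,0.5,0,0,0,-1],
  [-0.02,-0.62,0.55,0,0,0,-1],
])

```text
clock: 7.1
position: [0.527, -0.2169, 0.2036]
tool_rot: [[-0.933, 0.36, -0.008], [0.36, 0.933, 0.002], [0.008, -0.001, -1.0]]
force: [-22.4, 9.6, 37.4]
gripper_width: 0.0004
finger_force: 18.6
```

>>> move_arm([
  [0.02,0,0.04,0,0,0,-1],
  [0.05,-0.01,0.09,0,0,0,-1],
  [0.08,-0.01,0.14,0,0,0,-1],
  [0.12,-0.02,0.19,0,0,0,-1],
  [0.16,-0.02,0.25,0,0,0,-1],
  [0.21,-0.03,0.31,0,0,0,-1],
  [0.25,-0.04,0.37,0,0,0,-1],
  [0.29,-0.04,0.43,0,0,0,-1],
  [0.34,-0.05,0.49,0,0,0,-1],
  [0.38,-0.06,0.54,0,0,0,-1],
])

```text
clock: 8.1
position: [0.4912, -0.2097, 0.1458]
tool_rot: [[-0.932, 0.361, 0.0], [0.361, 0.932, 0.0], [-0.0, 0.0, -1.0]]
force: [2.0, 0.7, 1.2]
gripper_width: 0.0006
finger_force: 0.8
```

Run:
```python
from h import *
s=grab_frame("scene"); t=grab_frame("top")
cv2.imwrite("pics/c1.png",np.hstack([cv2.resize(s[150:300,300:480],(400,333)),cv2.resize(t[180:330,320:460],(400,333))]))
print(get_obs()["force"])
```

```text
[0.40936079 0.26157079 0.36519396]
```

View pics/c1.png

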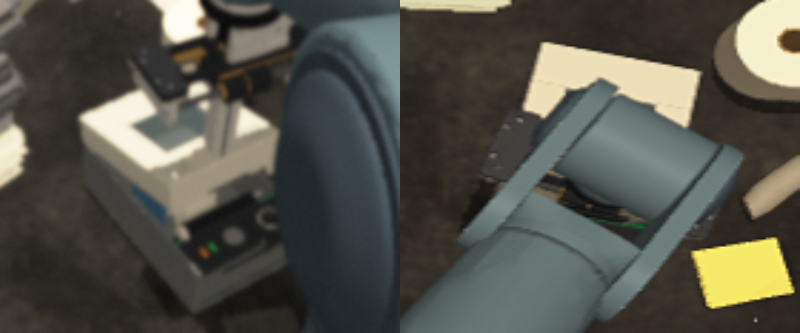

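The fingers are resting on the cover's top near its front edge (left view about (215,150)), with the cover at about 0.3 rad. I'll carry on down, more slowly.

>>> move_arm([
  [0.02,0,0.03,0,0,0,-1],
  [0.03,0,0.06,0,0,0,-1],
  [0.05,-0.01,0.09,0,0,0,-1],
  [0.06,-0.01,0.12,0,0,0,-1],
  [0.08,-0.01,0.15,0,0,0,-1],
  [0.09,-0.01,0.18,0,0,0,-1],
  [0.11,-0.02,0.21,0,0,0,-1],
  [0.12,-0.02,0.24,0,0,0,-1],
  [0.13,-0.02,0.27,0,0,0,-1],
  [0.14,-0.02,0.29,0,0,0,-1],
])

```text
clock: 9.2
position: [0.4776, -0.2067, 0.1172]
tool_rot: [[-0.932, 0.361, 0.0], [0.361, 0.932, -0.0], [-0.0, -0.0, -1.0]]
force: [2.1, -1.1, 3.1]
gripper_width: 0.0005
finger_force: 1.4
```

>>> move_arm([
  [0,0,0.015,0,0,0,-1],
  [0,0,0.03,0,0,0,-1],
  [0,0,0.045,0,0,0,-1],
  [0,0,0.06,0,0,0,-1],
  [0,0,0.07,0,0,0,-1],
  [0,0,0.08,0,0,0,-1],
  [0,0,0.09,0,0,0,-1],
  [0,0,0.1,0,0,0,-1],
  [0,0,0.1,0,0,0,-1],
  [0,0,0.1,0,0,0,-1],
])

```text
clock: 10.2
position: [0.4775, -0.2064, 0.1072]
tool_rot: [[-0.932, 0.362, -0.0], [0.362, 0.932, 0.0], [0.0, 0.0, -1.0]]
force: [-0.9, 0.3, 1.0]
gripper_width: 0.0005
finger_force: 0.8
```

>>> move_arm([
  [0,0,0.005,0,0,0,-1],
  [0,0,0.01,0,0,0,-1],
  [0,0,0.015,0,0,0,-1],
  [0,0,0.02,0,0,0,-1],
  [0,0,0.02,0,0,0,-1],
  [0,0,0.02,0,0,0,-1],
  [0,0,0.02,0,0,0,-1],
  [0,0,0.02,0,0,0,-1],
  [0,0,0.02,0,0,0,-1],
  [0,0,0.02,0,0,0,-1],
])

```text
clock: 11.2
position: [0.4776, -0.2065, 0.1062]
tool_rot: [[-0.932, 0.361, -0.001], [0.361, 0.932, 0.0], [0.001, 0.0, -1.0]]
force: [-3.2, 2.3, 8.0]
gripper_width: 0.0005
finger_force: 3.8
```

>>> move_arm([
  [0,0,-0.1,0,0,0,-1],
  [0,0,-0.2,0,0,0,-1],
  [0,0.1,-0.3,0,0,0,-1],
  [0,0.2,-0.4,0,0,0,-1],
  [0.02,0.3,-0.5,0,0,0,-1],
  [0.04,0.4,-0.6,0,0,0,-1],
  [0.06,0.5,-0.7,0,0,0,-1],
  [0.08,0.6,-0.8,0,0,0,-1],
  [0.1,0.7,-0.9,0,0,0,-1],
  [0.12,0.8,-1,0,0,0,-1],
])

```text
clock: 12.2
position: [0.4955, -0.1267, 0.2063]
tool_rot: [[-0.932, 0.361, 0.0], [0.361, 0.932, -0.0], [-0.0, 0.0, -1.0]]
force: [0.5, 0.5, -0.2]
gripper_width: 0.0007
finger_force: 0.0
```

>>> move_arm([
  [0.02,0.1,-0.08,0,0,0,-1],
  [0.04,0.2,-0.16,0,0,0,-1],
  [0.06,0.3,-0.24,0,0,0,0],
  [0.08,0.4,-0.3,0,0,0,1],
  [0.1,0.5,-0.36,0,0,0,1],
  [0.11,0.6,-0.42,0,0,0,1],
  [0.12,0.7,-0.45,0,0,0,1],
  [0.13,0.8,-0.45,0,0,0,1],
  [0.14,0.9,-0.45,0,0,0,1],
  [0.15,1,-0.45,0,0,0,1],
])

```text
clock: 13.2
position: [0.5175, -0.0281, 0.25]
tool_rot: [[-0.932, 0.361, -0.001], [0.361, 0.932, 0.0], [0.001, -0.0, -1.0]]
force: [0.4, 0.8, 0.1]
gripper_width: 0.061
finger_force: 0.0
```

Run:
```python
from h import *
s=grab_frame("scene"); t=grab_frame("top")
cv2.imwrite("pics/c2.png",np.hstack([cv2.resize(s[150:300,200:460],(450,260)),cv2.resize(t[180:330,320:460],(350,260))]))
o=get_obs();R=np.array(o["tool_rot"]);print(o["position"],R.T@(np.array([.5595,.1228,.25])-o["position"]))
```

```text
[ 0.5175577  -0.02785774  0.2500846 ] [1.51147001e-02 1.55654918e-01 1.04414577e-04]
```

View pics/c2.png

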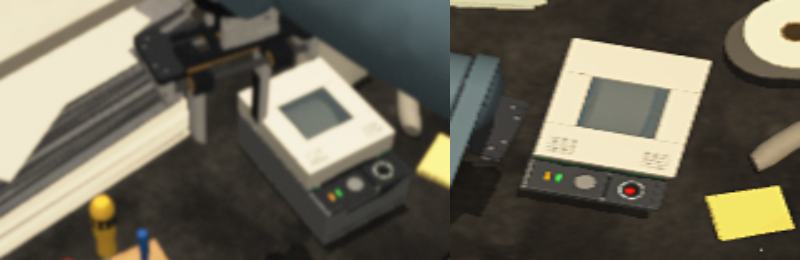

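The cover is shut and stays shut with the fingers away; the ring is clear in the top view at about (630,190). Next I'll move over the screwdriver.

>>> move_arm([
  [0.01,0.1,0,0,0,0,1],
  [0.02,0.2,0,0,0,0,1],
  [0.03,0.3,0,0,0,0,1],
  [0.04,0.4,0,0,0,0,1],
  [0.05,0.5,0,0,0,0,1],
  [0.06,0.6,0,0,0,0,1],
  [0.07,0.7,0,0,0,0,1],
  [0.08,0.8,0,0,0,0,1],
  [0.09,0.9,0,0,0,0,1],
  [0.1,1,0,0,0,0,1],
])

```text
clock: 14.3
position: [0.5445, 0.0687, 0.2505]
tool_rot: [[-0.932, 0.361, 0.0], [0.361, 0.932, 0.0], [-0.0, 0.0, -1.0]]
force: [0.1, -0.7, 0.4]
gripper_width: 0.0938
finger_force: 0.0
```

>>> move_arm([
  [0.01,0.1,0,0,0,0,1],
  [0.02,0.2,0,0,0,0,1],
  [0.03,0.3,0,0,0,0,1],
  [0.04,0.4,0,0,0,0,1],
  [0.05,0.5,0,0,0,0,1],
  [0.05,0.56,0,0,0,0,1],
  [0.05,0.56,0,0,0,0,1],
  [0.05,0.56,0.06,0,0,0,1],
  [0.05,0.56,0.12,0,0,0,1],
  [0.05,0.56,0.2,0,0,0,1],
])

```text
clock: 15.3
position: [0.5598, 0.1216, 0.2298]
tool_rot: [[-0.932, 0.362, -0.0], [0.362, 0.932, -0.0], [-0.0, -0.0, -1.0]]
force: [-0.4, 0.1, 0.2]
gripper_width: 0.0939
finger_force: 0.0
```

Run:
```python
from h import *
s=grab_frame("scene"); t=grab_frame("top")
cv2.imwrite("pics/c3.png",np.hstack([cv2.resize(s[180:380,170:370],(400,400)),cv2.resize(t[170:320,170:320],(400,400))]))
o=get_obs();R=np.array(o["tool_rot"]);print(o["position"],R.T@(np.array([.5594,.1228,.161])-o["position"]))
```

```text
[0.55886272 0.12156492 0.22846175] [-0.0002544   0.00143317  0.06745949]
```

View pics/c3.png

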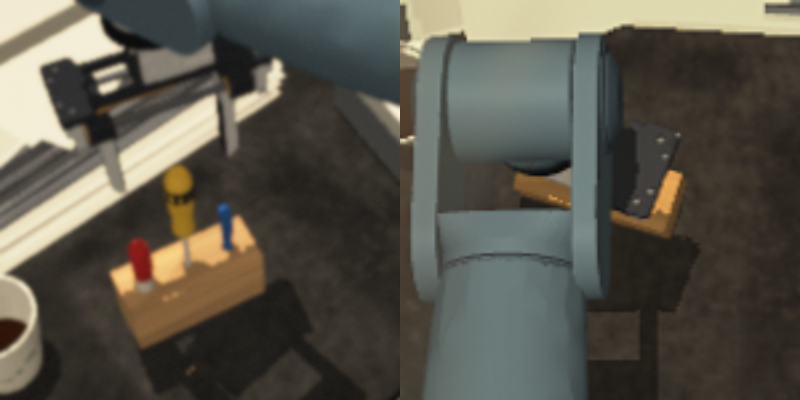

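The open fingers straddle the yellow handle (left view about (180,180)), clear of the marker and the pen. I'll descend and close.

>>> move_arm([
  [0,0.01,0.08,0,0,0,1],
  [0,0.01,0.16,0,0,0,1],
  [0,0.01,0.24,0,0,0,1],
  [0,0.01,0.32,0,0,0,1],
  [0,0.01,0.4,0,0,0,1],
  [0,0.01,0.48,0,0,0,1],
  [0,0.01,0.56,0,0,0,1],
  [0,0.01,0.62,0,0,0,1],
  [0,0.01,0.67,0,0,0,1],
  [0,0.01,0.69,0,0,0,1],
])

```text
clock: 16.4
position: [0.56, 0.1228, 0.1608]
tool_rot: [[-0.932, 0.361, -0.001], [0.361, 0.932, -0.0], [0.001, -0.0, -1.0]]
force: [0.3, 0.4, -0.3]
gripper_width: 0.094
finger_force: 0.0
```

>>> move_arm([
  [0,0,0,0,0,0,0.5],
  [0,0,0,0,0,0,0.2],
  [0,0,0,0,0,0,0],
  [0,0,0,0,0,0,-0.2],
  [0,0,0,0,0,0,-0.4],
  [0,0,0,0,0,0,-0.7],
  [0,0,0,0,0,0,-1],
  [0,0,0,0,0,0,-1],
  [0,0,0,0,0,0,-1],
  [0,0,0,0,0,0,-1],
])

```text
clock: 17.4
position: [0.5602, 0.1228, 0.1614]
tool_rot: [[-0.932, 0.361, -0.0], [0.361, 0.932, 0.0], [0.0, -0.0, -1.0]]
force: [0.1, -0.0, -0.1]
gripper_width: 0.0289
finger_force: 30.0
```

>>> move_arm([
  [0,0,-0.05,0,0,0,-1],
  [0,0,-0.1,0,0,0,-1],
  [0,0,-0.2,0,0,0,-1],
  [0,0,-0.3,0,0,0,-1],
  [0,0,-0.4,0,0,0,-1],
  [0,0,-0.5,0,0,0,-1],
  [0,0,-0.62,0,0,0,-1],
  [0,0,-0.74,0,0,0,-1],
  [0,0,-0.87,0,0,0,-1],
  [0,0,-1,0,0,0,-1],
])

```text
clock: 18.4
position: [0.5603, 0.1228, 0.2627]
tool_rot: [[-0.932, 0.361, 0.0], [0.361, 0.932, -0.0], [-0.0, 0.0, -1.0]]
force: [1.6, -0.4, -0.8]
gripper_width: 0.0285
finger_force: 30.0
```

>>> move_arm([
  [0,0,-0.12,0,0,0,-1],
  [0,0,-0.24,0,0,0,-1],
  [0,0,-0.36,0,0,0,-1],
  [0,-0.05,-0.46,0,0,0,-1],
  [0,-0.12,-0.54,0,0,0,-1],
  [0,-0.2,-0.6,0,0,0,-1],
  [0,-0.3,-0.6,0,0,0,-1],
  [0,-0.4,-0.6,0,0,0,-1],
  [0,-0.5,-0.6,0,0,0,-1],
  [0,-0.6,-0.6,0,0,0,-1],
])

```text
clock: 19.4
position: [0.538, 0.0659, 0.3209]
tool_rot: [[-0.932, 0.362, -0.001], [0.362, 0.932, 0.0], [0.001, -0.0, -1.0]]
force: [0.4, -0.4, -1.6]
gripper_width: 0.0287
finger_force: 30.0
```

>>> move_arm([
  [0,-0.1,0,0,0,0,-1],
  [0,-0.2,0,0,0,0,-1],
  [0,-0.3,0,0,0,0,-1],
  [0,-0.4,0,0,0,0,-1],
  [0,-0.5,0,0,0,0,-1],
  [0,-0.6,0,0,0,0,-1],
  [0,-0.7,0,0,0,0,-1],
  [0,-0.8,0,0,0,0,-1],
  [0,-0.9,0,0,0,0,-1],
  [0,-1,0,0,0,0,-1],
])

```text
clock: 20.4
position: [0.5021, -0.0271, 0.3215]
tool_rot: [[-0.932, 0.361, 0.0], [0.361, 0.932, 0.0], [-0.0, 0.0, -1.0]]
force: [0.2, -0.0, -0.9]
gripper_width: 0.029
finger_force: 30.0
```

Run:
```python
from h import *
s=grab_frame("scene"); t=grab_frame("top")
cv2.imwrite("pics/s4.png",s)
o=get_obs();R=np.array(o["tool_rot"]);print(o["position"],R.T@(np.array([.4308,-.2326,.2585])-o["position"]))
cv2.imwrite("pics/c4.png",np.hstack([cv2.resize(s[150:350,220:420],(400,400)),cv2.resize(t[180:330,240:390],(400,400))]))
```

```text
[ 0.50215557 -0.02740201  0.32149622] [-0.00794871 -0.21709867  0.06301858]
```

View pics/c4.png

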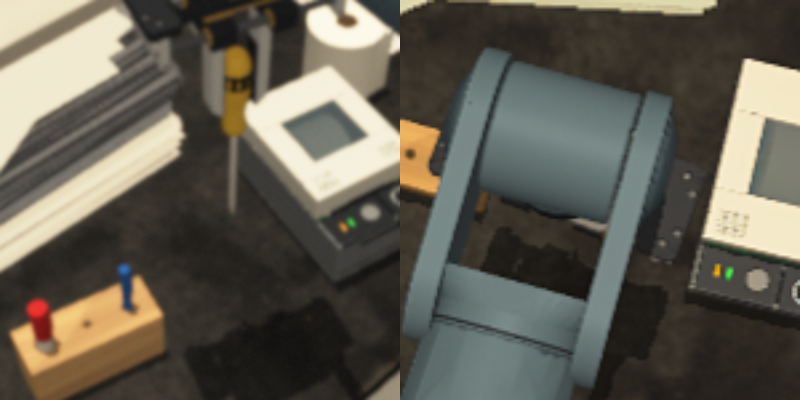

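>>> move_arm([
  [0,-0.1,0,0,0,0,-1],
  [0,-0.2,0,0,0,0,-1],
  [0,-0.3,0,0,0,0,-1],
  [0,-0.4,0,0,0,0,-1],
  [0,-0.5,0,0,0,0,-1],
  [0,-0.6,0,0,0,0,-1],
  [0,-0.7,0,0,0,0,-1],
  [0,-0.8,0,0,0,0,-1],
  [0,-0.9,0,0,0,0,-1],
  [0,-1,0,0,0,0,-1],
])

```text
clock: 21.5
position: [0.466, -0.1204, 0.3215]
tool_rot: [[-0.932, 0.361, 0.0], [0.361, 0.932, -0.0], [-0.0, 0.0, -1.0]]
force: [-1.2, 0.0, -0.4]
gripper_width: 0.0286
finger_force: 30.0
```

>>> move_arm([
  [0,-0.12,0.02,0,0,0,-1],
  [-0.01,-0.24,0.04,0,0,0,-1],
  [-0.02,-0.36,0.07,0,0,0,-1],
  [-0.03,-0.48,0.1,0,0,0,-1],
  [-0.04,-0.6,0.16,0,0,0,-1],
  [-0.05,-0.72,0.22,0,0,0,-1],
  [-0.06,-0.84,0.28,0,0,0,-1],
  [-0.07,-0.94,0.34,0,0,0,-1],
  [-0.08,-1,0.4,0,0,0,-1],
  [-0.08,-1,0.45,0,0,0,-1],
])

```text
clock: 22.5
position: [0.4373, -0.2163, 0.2757]
tool_rot: [[-0.932, 0.362, -0.0], [0.362, 0.932, 0.0], [0.001, 0.0, -1.0]]
force: [-0.5, 0.3, -1.0]
gripper_width: 0.0286
finger_force: 30.0
```

>>> move_arm([
  [0,-0.04,0,0,0,0,-1],
  [0,-0.08,0,0,0,0,-1],
  [0,-0.12,0,0,0,0,-1],
  [0,-0.16,0,0,0,0,-1],
  [0,-0.17,0,0,0,0,-1],
  [0,-0.17,0,0,0,0,-1],
  [0,-0.17,0,0,0,0,-1],
  [0,-0.17,0,0,0,0,-1],
  [0,-0.17,0,0,0,0,-1],
  [0,-0.17,0,0,0,0,-1],
])

```text
clock: 23.5
position: [0.4315, -0.2315, 0.2765]
tool_rot: [[-0.932, 0.361, -0.0], [0.361, 0.932, 0.0], [0.0, 0.0, -1.0]]
force: [-0.3, -0.0, -0.4]
gripper_width: 0.0289
finger_force: 30.0
```

Run:
```python
from h import *
o=get_obs();print(o["position"])
s=grab_frame("scene"); t=grab_frame("top")
cv2.imwrite("pics/s5.png",s);cv2.imwrite("pics/t5.png",t)
cv2.imwrite("pics/c5.png",np.hstack([cv2.resize(s[150:275,350:475],(500,500),interpolation=cv2.INTER_CUBIC),cv2.resize(t[240:320,360:420],(300,400),interpolation=cv2.INTER_CUBIC)[[*range(400)]+[0]*100]]))
s0=cv2.imread("pics/s4.png")
for z,p in((.168,(336.5,256.5)),(.3665,(339,178.5))): print(plane("scene",p,z)-[.5021,-.0274,0])
```

```text
[ 0.43148255 -0.23150853  0.27645331]
[-0.00208334  0.0008805   0.168     ]
[ 0.00562745 -0.00793177  0.3665    ]
```

View pics/c5.png

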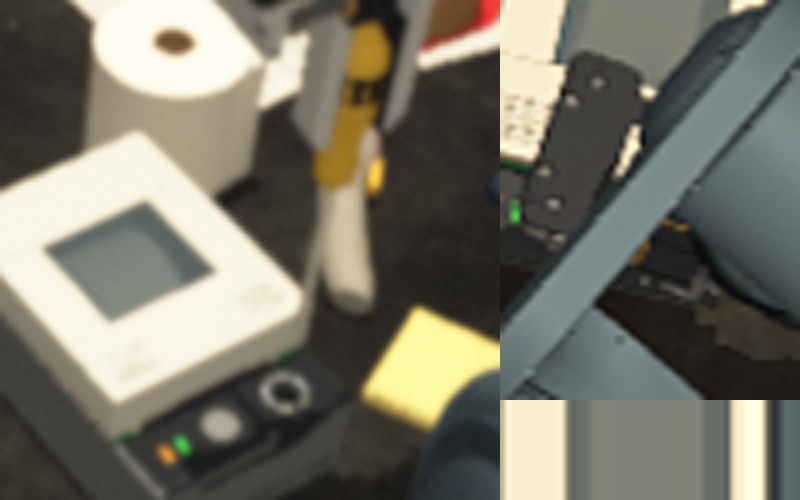

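Run:
```python
from h import *
g=cv2.cvtColor(cv2.imread("pics/s4.png"),cv2.COLOR_BGR2GRAY).astype(float)
print(g[216:262:3,330:346].astype(int))
hsv=cv2.cvtColor(cv2.imread("pics/s4.png"),cv2.COLOR_BGR2HSV)
m=cv2.inRange(hsv,(15,120,60),(35,255,255))[160:225,320:355]
for r in range(0,65,5):
    c=np.flatnonzero(m[r]); print(160+r,(320+c.min(),320+c.max()) if c.size else None)
# predicted projection of vertical tool at TCP
def proj(p):
    c=calibration("scene");P=np.linalg.inv(np.array(c["pose"]));q=P[:3,:3]@p+P[:3,3];x=q[:2]/q[2];x=x*(1+c["k1"]*(x@x));return c["fx"]*x[0]+c["cx"],c["fy"]*x[1]+c["cy"]
for z in(.168,.20,.23,.26,.284,.34,.3665,.381): print(z,np.round(proj(np.array([.5021,-.0274,z])),1))
```

```text
[[ 47  57  68  85  97 104 108 107 106 104 103 106 110 113 115 116]
 [ 41  40  43  47  68  97 118 119 100  76  69  77  89 101 111 114]
 [ 44  45  44  48  69  98 119 117  95  70  59  58  60  65  79  94]
 [ 51  49  50  56  74 102 118 114  92  68  58  58  57  60  60  63]
 [ 49  48  49  58  76 103 117 113  90  70  58  58  58  59  60  59]
 [ 49  51  53  60  80 106 118 111  86  68  59  59  57  58  58  58]
 [ 56  56  57  65  84 108 118 106  78  59  55  58  57  60  58  59]
 [ 57  56  56  64  85 108 116 103  75  50  41  44  51  54  59  59]
 [ 54  52  53  62  83 104 112  98  70  52  47  42  38  38  46  54]
 [ 49  51  52  63  84 107 111  94  68  52  48  48  46  43  41  38]
 [ 54  54  56  66  89 107 110  93  65  50  44  44  44  43  43  43]
 [ 51  53  53  63  86 107 108  89  65  51  48  47  47  44  43  43]
 [ 53  54  54  63  85 104 105  85  59  48  43  45  46  43  44  44]
 [ 48  47  49  52  66  83  86  73  59  52  51  49  46  43  45  42]
 [ 42  43  41  47  51  53  55  54  51  48  49  50  49  46  46  46]
 [ 42  41  42  45  45  48  50  50  53  54  53  51  49  48  48  49]]
160 (np.int64(322), np.int64(327))
165 (np.int64(321), np.int64(324))
170 (np.int64(324), np.int64(326))
175 (np.int64(333), np.int64(343))
180 (np.int64(332), np.int64(345))
185 (np.int64(332), np.int64(345))
190 (np.int64(333), np.int64(339))
195 (np.int64(333), np.int64(345))
200 (np.int64(332), np.int64(343))
205 (np.int64(332), np.int64(341))
210 (np.int64(330), np.int64(341))
215 (np.int64(331), np.int64(341))
220 None
0.168 [336.  255.7]
0.2 [336.3 245.4]
0.23 [336.6 235.2]
0.26 [337.  224.6]
0.284 [337.2 215.7]
0.34 [337.9 193.6]
0.3665 [338.2 182.4]
0.381 [338.4 176. ]
```

The shank lines up with the projected tool axis to about 0.5 px, so the tip is below the TCP. I'll correct y by 2 mm and lower it into the hole mouth.

>>> move_arm([
  [0,-0.02,0.05,0,0,0,-1],
  [0,-0.02,0.12,0,0,0,-1],
  [0,-0.02,0.2,0,0,0,-1],
  [0,-0.02,0.28,0,0,0,-1],
  [0,-0.02,0.36,0,0,0,-1],
  [0,-0.02,0.42,0,0,0,-1],
  [0,-0.02,0.46,0,0,0,-1],
  [0,-0.02,0.49,0,0,0,-1],
  [0,-0.02,0.51,0,0,0,-1],
  [0,-0.02,0.52,0,0,0,-1],
])

```text
clock: 24.6
position: [0.4308, -0.2335, 0.2245]
tool_rot: [[-0.932, 0.361, 0.0], [0.361, 0.932, -0.0], [-0.0, -0.0, -1.0]]
force: [-0.3, -0.0, -0.8]
gripper_width: 0.0287
finger_force: 30.0
```

>>> move_arm([
  [0,0,0.01,0,0,0,-1],
  [0,0,0.02,0,0,0,-1],
  [0,0,0.03,0,0,0,-1],
  [0,0,0.04,0,0,0,-1],
  [0,0,0.05,0,0,0,-1],
  [0,0,0.06,0,0,0,-1],
  [0,0,0.07,0,0,0,-1],
  [0,0,0.08,0,0,0,-1],
  [0,0,0.08,0,0,0,-1],
  [0,0,0.08,0,0,0,-1],
])

```text
clock: 25.6
position: [0.4307, -0.2335, 0.2165]
tool_rot: [[-0.932, 0.361, -0.0], [0.361, 0.932, -0.0], [0.0, -0.0, -1.0]]
force: [0.2, 0.2, 0.0]
gripper_width: 0.0284
finger_force: 30.0
```

Run:
```python
from h import *
s=grab_frame("scene");o=get_obs();print(o["position"],o["force"],o["moment"])
cv2.imwrite("pics/c6.png",cv2.resize(s[180:280,370:470],(600,600),interpolation=cv2.INTER_CUBIC))
```

```text
[ 0.43075708 -0.23346627  0.2164772 ] [ 0.57331373  0.29663497 -0.9427463 ] [ 0.02626836 -0.02157295  0.0355777 ]
```

View pics/c6.png

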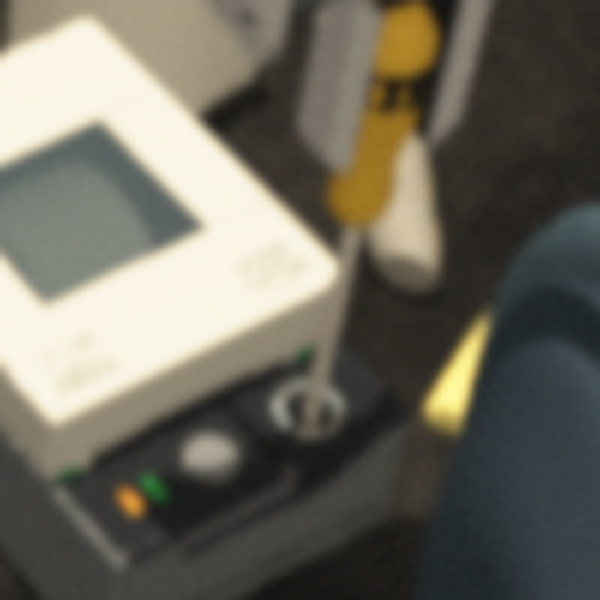

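Run:
```python
from h import *
def proj(p):
    c=calibration("scene");P=np.linalg.inv(np.array(c["pose"]));q=P[:3,:3]@p+P[:3,3];x=q[:2]/q[2];x=x*(1+c["k1"]*(x@x));return np.array([c["fx"]*x[0]+c["cx"],c["fy"]*x[1]+c["cy"]])
for z in(.063,.072,.10,.13,.176): print(z,np.round((proj(np.array([.4308,-.2335,z]))-[370,180])*6))
print("ring c",np.round((proj(np.array([.4308,-.2326,.072]))-[370,180])*6))
x,y=np.array([.976,-.216,0]),np.array([.216,.976,0])
print("rim front",[np.round((proj(np.array([.4308,-.2326,.072])+r*(-x*np.cos(t)+y*np.sin(t)))-[370,180])*6).tolist() for r in(.0085,.0115) for t in(-.5,0,.5,1)])
im=cv2.imread("pics/c6.png")
for r in (260,300,340,370,390,408,420,430,440,450): print(r,im[r,285:350:5].mean(1).astype(int))
```

```text
0.063 [305. 424.]
0.072 [309. 409.]
0.1 [320. 361.]
0.13 [332. 307.]
0.176 [352. 220.]
ring c [307. 411.]
rim front [[329.0, 419.0], [322.0, 425.0], [312.0, 428.0], [301.0, 427.0], [336.0, 422.0], [328.0, 431.0], [314.0, 434.0], [298.0, 432.0]]
260 [228 230 228 229 233 237 239 238 231 209 171 139 126]
300 [234 229 218 203 186 168 152 142 132 128 126 116  93]
340 [129 129 127 124 119 115 112 117 119 114  94  67  48]
370 [ 49  52  54  56  66  86 107 117 111  89  63  52  52]
390 [113 113 108 105 108 115 123 127 128 119  97  72  57]
408 [112  71  52  62  89 108 106  89  78  88 108 108  82]
420 [123  95  65  63  82  93  85  66  55  65  76  68  51]
430 [72 66 67 76 86 90 86 73 67 64 57 45 34]
440 [31 34 42 52 57 57 54 49 44 38 32 29 28]
450 [26 28 29 29 28 27 27 28 26 26 26 26 25]
```

The shank enters the ring at crop (310,408), the ring centre is (307,411), and there is no contact force, so the blade is in the hole. I'll now press step by step.

>>> move_arm([
  [0,0,0.01,0,0,0,-1],
  [0,0,0.02,0,0,0,-1],
  [0,0,0.03,0,0,0,-1],
  [0,0,0.04,0,0,0,-1],
  [0,0,0.05,0,0,0,-1],
  [0,0,0.06,0,0,0,-1],
  [0,0,0.07,0,0,0,-1],
  [0,0,0.08,0,0,0,-1],
  [0,0,0.08,0,0,0,-1],
  [0,0,0.08,0,0,0,-1],
])

```text
clock: 26.65
position: [0.4308, -0.2335, 0.2088]
tool_rot: [[-0.932, 0.361, 0.0], [0.361, 0.932, -0.0], [-0.0, -0.0, -1.0]]
force: [0.9, 0.7, 2.2]
gripper_width: 0.0286
finger_force: 30.0
```

>>> move_arm([
  [0,0,0.005,0,0,0,-1],
  [0,0,0.01,0,0,0,-1],
  [0,0,0.015,0,0,0,-1],
  [0,0,0.02,0,0,0,-1],
  [0,0,0.02,0,0,0,-1],
  [0,0,0.02,0,0,0,-1],
  [0,0,0.02,0,0,0,-1],
  [0,0,0.02,0,0,0,-1],
  [0,0,0.02,0,0,0,-1],
  [0,0,0.02,0,0,0,-1],
])

```text
clock: 27.65
position: [0.4308, -0.2335, 0.2065]
tool_rot: [[-0.932, 0.361, 0.0], [0.361, 0.932, -0.0], [-0.0, -0.0, -1.0]]
force: [0.1, -0.0, 4.4]
gripper_width: 0.0285
finger_force: 30.0
```

>>> move_arm([
  [0,0,0.002,0,0,0,-1],
  [0,0,0.004,0,0,0,-1],
  [0,0,0.006,0,0,0,-1],
  [0,0,0.008,0,0,0,-1],
  [0,0,0.01,0,0,0,-1],
  [0,0,0.012,0,0,0,-1],
  [0,0,0.014,0,0,0,-1],
  [0,0,0.015,0,0,0,-1],
  [0,0,0.015,0,0,0,-1],
  [0,0,0.015,0,0,0,-1],
])

```text
clock: 28.65
position: [0.4308, -0.2335, 0.2052]
tool_rot: [[-0.932, 0.361, 0.0], [0.361, 0.932, -0.0], [-0.0, -0.0, -1.0]]
force: [-0.6, 0.5, 5.7]
gripper_width: 0.0287
finger_force: 30.0
```

>>> move_arm([
  [0,0,0.002,0,0,0,-1],
  [0,0,0.004,0,0,0,-1],
  [0,0,0.006,0,0,0,-1],
  [0,0,0.008,0,0,0,-1],
  [0,0,0.01,0,0,0,-1],
  [0,0,0.01,0,0,0,-1],
  [0,0,0.01,0,0,0,-1],
  [0,0,0.01,0,0,0,-1],
  [0,0,0.01,0,0,0,-1],
  [0,0,0.01,0,0,0,-1],
])

```text
clock: 29.65
position: [0.431, -0.2336, 0.2051]
tool_rot: [[-0.932, 0.361, 0.001], [0.361, 0.932, -0.001], [-0.001, -0.0, -1.0]]
force: [-2.4, 0.8, 9.4]
gripper_width: 0.0286
finger_force: 30.0
```

Run:
```python
from h import *
for _ in range(4): grab_frame("top"); o=get_obs(); print(o["position"][2],o["force"])
```

```text
0.20507074088498337 [-1.01096238  1.73997857  9.37761512]
0.2050480437341782 [-0.93491725  1.40436979  8.06379723]
0.20506678822362948 [-2.13825444  0.46722193  9.65082087]
0.20507825410473235 [-0.49504544  1.46779807  9.34897198]
```

The button has bottomed out: the tool stopped descending at 0.205 m while the force rose to about 10 N. I'll hand in while holding it there.

```bash
python3 -c "
from workcell import *
print(job_done())"
```

```text
the job is handed in; nothing more can be done
None
```

The cover is latched and the job is handed in, with the upright screwdriver holding the reset button at its stop at about 10 N; one reading on first touching the cover was 37 N vertical (about 45 N in total), which may count against the 40 N limit.

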